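# Pair two housings with their covers

### The arm

A 6-joint arm with a two-finger parallel gripper is mounted at the origin on a cart in front of the work surface, level with it; the furniture and walls round the work are solid. World frame = base frame: x ahead of the robot, y to its left, z up, the work surface at z = 0. Lengths are in m, angles in rad, forces in N, time in s.
With the tool pointing down it reaches from about 0.275 to 0.825 m from the base axis. Payload 5.2 kg.
Tool frame: the origin (TCP) lies midway between the tips of the shut fingers; the grasp point (between the pads) lies 19 mm behind it; z points along the fingers, y is the line along which they close (so a half turn about z gives the same grasp; the last joint's range is limited). The gripper opens to 93 mm and grips with 3 to 60 N. Pads are 15 mm wide; open, the fingers measure 128 mm over their backs; the gripper's body (75 mm by 188 mm) begins 65 mm behind the grasp point.
Start: joints at [1.104, 0.259, 1.535, -0, 1.348, -0.203], TCP at [0.143, 0.531, 0.219] pointing down, gripper open.
Joint ranges: [-3.14, 3.14], [-0.91, 2.08], [0.19, 2.58], [-1.22, 4.36], [0.22, 2.71], [-3.12, 3.12]. Speed limits (rad/s): [2.57, 2.57, 3.14, 3.14, 3.14, 3.14].

### API

Orientations are given as a unit quaternion [w, x, y, z].
In Python, from workcell import env gives the robot as it stands. The module is installed in compiled form; this text tells all that it offers. Calls block until the motion is done:
- env.move_pose(position, orientation): joint-space move of the TCP to a pose.
- env.move_l(position, velocity=0.15, orientation=None, guard=None): straight line of the TCP; orientation=None keeps the orientation; velocity is the mean speed in m/s. With guard (N) it stops when the force on the tool has changed by that much, and returns True; else False.
- env.goto_joints(angles): joint-space move.
- env.set_gripper(opening, strength=None): opening from 0.0 (shut) to 1.0 (fully open); strength is the grip in N (None keeps the last); returns when the fingers have stopped.
- env.dwell(seconds).
- env.solve_ik(position, orientation): joint angles nearest the present ones, or None.
- env.observe(): the state.
- env.grab_frame(name): name is "scene" or "top"; returns the picture (400x640x3 uint8, red, green, blue); there is no depth.
- env.camera_info(name): a dict with "camera_matrix" (3x3 intrinsics, pixels), "rvec" (rotation vector, rad) and "tvec" (3), from world to camera coordinates, as OpenCV has them. Camera axes: x right, y down, z forward; pixel columns grow to the right and rows downward; lengths in m; the calibration is good to about 2 mm. A picture is of the moment at which its call begins. camera_info takes no time and is no camera call.
A pose or a line that the arm cannot do raises env.MotionError and nothing moves.
- env.hand_in(): hands the job in; it is judged then, once.
The state is a dict: "t": time; "qpos": joint angles; "qd": joint speeds; "joint_torque": joint torques, N m; "tcp_pos": TCP position; "eef_rot": TCP orientation; "force": force on the tool from outside, world axes, zero at the start; "torque": the same for the moment, N m; "opening": opening from 0.0 (shut) to 1.0 (fully open); "grip_force": force on a finger pad.
Only numpy, scipy, OpenCV 4.12 (cv2) and the standard library are available. Lean on these libraries where they do the work, as an engineer would, in place of code of your own. Each camera call takes 0.05 s, during which the arm holds its last target. There are 200 camera calls.

### The job

Put each loose cover on the open housing of its own colour, orange on orange and white on white, lowered gently (not dropped) until it lies flat on the rim all round, and let go. The orange cover lies in a tray that leaves only its two short ends free to grip, but the jaws of its clamp leave only its two long sides free, so on the way set it down on the mat, let go and take it again the other way. Either colour may go first; leave the tape roll, the small tin and the side cutters where they are.

Things in the scene. Friction and masses are not known exactly. Their poses are not given: they have to be found in the camera images.
- orange_cover: Loose orange cover, 50 g: plate 60 mm (its x) by 42 mm (its y), 10 mm thick, with four screw heads, over a 6 mm deep lip (46 x 28 mm, tapering to 43 x 25) under its middle. Origin: centre of the lip's underside; z up; the plate spans z = 6 to 16 mm. Half a turn makes no difference. It starts right way up in the tray, its x along the tray's.
- white_cover: Loose white cover, 50 g: plate 48 x 48 mm, 10 mm thick, with four screw heads, over a 6 mm deep lip (34 x 34 mm, tapering to 31 x 31) under its middle. Origin: centre of the lip's underside; z up; the plate spans z = 6 to 16 mm. It starts right way up on the mat at any yaw; it fits its housing at any quarter turn.
- orange_holder_rim (a point): Centre of the open orange housing's rim, 38 mm above the mat. Housing 59 (x) by 39 mm (y), walls 3 mm, so the lip has 2.5 mm or more all round. Fixed in a clamp: jaws beyond its x ends (inner faces at x = -32 and +32 mm, 12 thick, 32 wide) rise 24 mm above the rim; y sides free; a low knob reaches x = 62 mm. Fitted, the cover's origin is 6 mm below this point, its x along this x either way round.
- white_holder_rim (a point): Centre of the open white housing's rim, 38 mm above the mat. Housing 47 (x) by 45 mm (y), walls 3 mm, so the lip has 2.5 mm or more all round. Fixed in a clamp: jaws beyond its x ends (inner faces at x = -26 and +26 mm, 12 thick, 38 wide) rise 24 mm above the rim; y sides free; a low knob reaches x = 56 mm. Fitted, the cover's origin is 6 mm below this point, at any quarter turn.
- tray_floor (a point): Centre of the floor of the fixed black tray, 3 mm above the mat, on which the orange cover first lies. Floor 100 mm (x) by 62 mm (y); walls along both y sides, 90 mm long, 48 mm apart inside, 22 mm higher than the floor (3 mm from the cover); both x ends are open.
- amber_tape: Bystander: loose amber tape roll lying flat, 68 mm across, 19 mm high; origin at the centre of its underside.
- tip_tin: Bystander: loose small round white tin with a blue top, 39 mm across, 15 mm high; origin at the centre of its underside.
- side_cutter: Bystander: loose side cutters with yellow handles lying flat, 148 x 90 x 14 mm; origin at the centre of its underside.
Not all that is in view belongs to the job. Leave any green or pink look-alike of the part that bears orange_holder_rim alone.

How it is judged:
On the way:
1. the orange cover has been set down flat on the mat, clear of the tray, and let go (horizontal distance between orange_cover and tray_floor above 0.06 m and height (world z) of orange_cover below 0.005 m and angle between orange_cover's own z axis and vertical below 0.1 rad and linear speed of orange_cover below 0.03 m/s and contact force between the fingers and orange_cover below 0.1 N), for 0.2 s.
At the end, for the whole second after the job is handed in: Each cover is at rest on the housing of its colour: centred within 5 mm, square to it within 0.15 rad, level within 0.07 rad, and its lip down inside the housing with the plate within 2 mm of the rim (horizontal distance between orange_cover and orange_holder_rim below 0.005 m and z of orange_cover in the frame of orange_holder_rim between -0.009 and -0.004 m and angle between each of orange_cover, white_cover's own z axis and vertical below 0.07 rad and linear speed of each of orange_cover, white_cover below 0.02 m/s and angle between the x axis of orange_cover and the x axis of orange_holder_rim, either way round below 0.15 rad and horizontal distance between white_cover and white_holder_rim below 0.005 m and z of white_cover in the frame of white_holder_rim between -0.009 and -0.004 m and (angle between the x axis of white_cover and the x axis of white_holder_rim, either way round below 0.15 rad or angle between the x axis of white_cover and the x axis of white_holder_rim, either way round above 1.42 rad)); the robot touches nothing.
It fails at once if the orange cover is dropped or slammed onto its housing (faster than 0.35 m/s within 36 mm of being seated) (horizontal distance between orange_cover and orange_holder_rim below 0.025 m and z of orange_cover in the frame of orange_holder_rim between -0.02 and 0.03 m and linear speed of orange_cover above 0.35 m/s).
It fails at once if the white cover is dropped or slammed onto its housing (faster than 0.35 m/s within 36 mm of being seated) (horizontal distance between white_cover and white_holder_rim below 0.025 m and z of white_cover in the frame of white_holder_rim between -0.02 and 0.03 m and linear speed of white_cover above 0.35 m/s).
It fails at once if the amber tape roll is moved more than 25 mm (distance of amber_tape from where it was at the start of the episode above 0.025 m).
It fails at once if the small round tin is moved more than 25 mm (distance of tip_tin from where it was at the start of the episode above 0.025 m).
It fails at once if the yellow side cutters is moved more than 25 mm (distance of side_cutter from where it was at the start of the episode above 0.025 m).
It also fails if it takes over 64 s, if anything falls off the work surface, if the arm or the gripper's body presses on something with over 40 N, if the wrist force passes 120 N, or if a joint passes its speed limit or range.

## Working session

There is one attempt and no reset: what is moved stays moved. The work goes in short steps, each a Python script; the robot and the scene stay as the last script left them, time stands still between calls to the robot, and variables do not carry over. Pictures are saved under pics/ and viewed, at most 10 in all, crops included, and the job is handed in when it is done.

```bash
mkdir -p pics; python3 - <<'E'
from workcell import env
import cv2
for n in("scene","top"):
    f=env.grab_frame(n); cv2.imwrite(f"pics/{n}0.png",f[:,:,::-1])
    c=env.camera_info(n); print(n,c)
print(env.observe()["t"],env.observe()["eef_rot"])
E
```

```text
scene {'camera_matrix': array([[487.08510913,   0.        , 318.14115093],
       [  0.        , 487.08510913, 193.70385237],
       [  0.        ,   0.        ,   1.        ]]), 'rvec': array([ 2.02710132, -0.8544208 ,  0.44665035]), 'tvec': array([-0.24624375,  0.33684255,  1.16196563])}
top {'camera_matrix': array([[422.94405503,   0.        , 318.90682451],
       [  0.        , 422.94405503, 207.33262723],
       [  0.        ,   0.        ,   1.        ]]), 'rvec': array([ 2.19743769, -2.14953433,  0.12486861]), 'tvec': array([0.15606938, 0.53569378, 1.20237331])}
0.1 [-2.72599671e-04  1.31518358e-01  9.91313409e-01 -7.56354187e-04]
```

View pics/scene0.png

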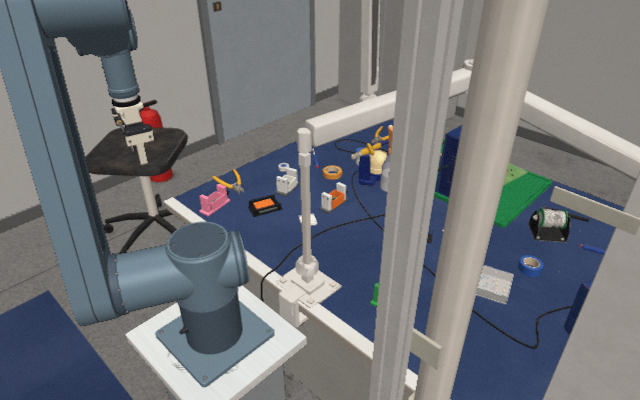

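View pics/top0.png

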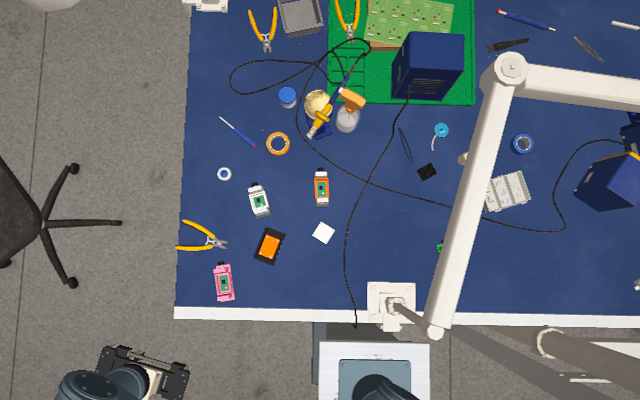

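```bash
cat > h.py <<'E'
import cv2, numpy as np
def cam(c):
    R=cv2.Rodrigues(np.array(c["rvec"]))[0]; return np.array(c["camera_matrix"]),R,np.array(c["tvec"]).ravel()
def ray(c,px,z):
    K,R,t=cam(c); d=R.T@np.linalg.solve(K,[px[0],px[1],1.]); o=-R.T@t
    return (o+d*(z-o[2])/d[2])
def proj(c,P):
    return cv2.projectPoints(np.array(P,float).reshape(-1,3),np.array(c["rvec"]),np.array(c["tvec"]),np.array(c["camera_matrix"]),None)[0].reshape(-1,2)
def blobs(img,lo,hi,roi,amin=15):
    x0,y0,x1,y1=roi; s=cv2.cvtColor(img[y0:y1,x0:x1],cv2.COLOR_RGB2HSV)
    m=cv2.inRange(s,lo,hi); n,l,st,ce=cv2.connectedComponentsWithStats(m)
    out=[]
    for i in range(1,n):
        if st[i,4]>=amin:
            pts=cv2.findContours((l==i).astype('u1'),0,1)[0][0]
            out.append((st[i,4],ce[i]+[x0,y0],cv2.minAreaRect(pts+np.array([x0,y0])),pts+np.array([x0,y0])))
    return out
E
python3 - <<'E'
import cv2,numpy as np
from h import *
from workcell import env
t=cv2.imread("pics/top0.png");s=cv2.imread("pics/scene0.png")
cv2.imwrite("pics/c1.png",cv2.resize(t[155:305,200:350],None,fx=4,fy=4,interpolation=cv2.INTER_CUBIC))
cv2.imwrite("pics/c2.png",cv2.resize(s[155:225,195:355],None,fx=5,fy=5,interpolation=cv2.INTER_CUBIC))
C=env.camera_info("top"); img=t[:,:,::-1].copy(); roi=(200,155,350,305)
for nm,lo,hi in(("orange",(5,150,120),(18,255,255)),("white",(0,0,150),(180,60,255)),("green",(45,60,30),(95,255,255)),("black",(0,0,0),(180,255,50))):
    for b in blobs(img,lo,hi,roi):
        print(nm,b[0],b[1].round(1),np.round(b[2][1],1),round(b[2][2],1),[ray(C,b[1],z)[:2].round(4) for z in(0.016,0.038,.062)])
c=env.camera_info("scene")
print("post",ray(C,(393,302),0.02),ray(C,(436,333),0.8))
E
```

```text
orange 140 [321.  186.4] [21.  13.5] 86.4 [array([0.5955, 0.1628]), array([0.5921, 0.1631]), array([0.5884, 0.1634])]
orange 303 [269.  246.2] [15.4 21.5] 21.8 [array([0.4166, 0.3101]), array([0.4164, 0.3078]), array([0.4162, 0.3053])]
white 103 [223.9 173.3] [13. 13.] 90.0 [array([0.6277, 0.45  ]), array([0.6238, 0.4452]), array([0.6194, 0.4399])]
white 54 [320.5 173.2] [ 4. 11.] 90.0 [array([0.6347, 0.1652]), array([0.6306, 0.1655]), array([0.6261, 0.1658])]
white 342 [257.7 199.5] [28.8 17.1] 74.7 [array([0.5522, 0.3476]), array([0.5496, 0.3446]), array([0.5467, 0.3413])]
white 59 [322.5 200.2] [ 5. 11.] 90.0 [array([0.5545, 0.1577]), array([0.5519, 0.1581]), array([0.5489, 0.1585])]
white 291 [323.2 232.4] [16.9 16.9] 33.7 [array([0.4602, 0.1537]), array([0.4592, 0.1541]), array([0.4581, 0.1547])]
white 77 [214.2 241.6] [19.9  8.5] 15.9 [array([0.4267, 0.469 ]), array([0.4263, 0.4638]), array([0.4258, 0.4582])]
green 99 [321.2 188.5] [14.   7.7] 85.6 [array([0.5892, 0.1621]), array([0.5859, 0.1625]), array([0.5823, 0.1628])]
green 100 [259.1 200.9] [10.4 10.4] 76.0 [array([0.5483, 0.3434]), array([0.5458, 0.3405]), array([0.543 , 0.3373])]
green 96 [223.7 282.4] [14.7  7.5] 81.9 [array([0.3105, 0.4362]), array([0.3121, 0.4317]), array([0.314 , 0.4267])]
black 320 [269.  244.9] [21.  33.2] 21.0 [array([0.4204, 0.31  ]), array([0.4201, 0.3077]), array([0.4198, 0.3052])]
black 16 [344.  260.5] [15.  0.] -90.0 [array([0.3801, 0.0918]), array([0.3806, 0.0933]), array([0.3811, 0.0951])]
post [ 0.26531618 -0.05006747  0.02      ] [0.32323214 0.05127229 0.8       ]
```

View pics/c1.png

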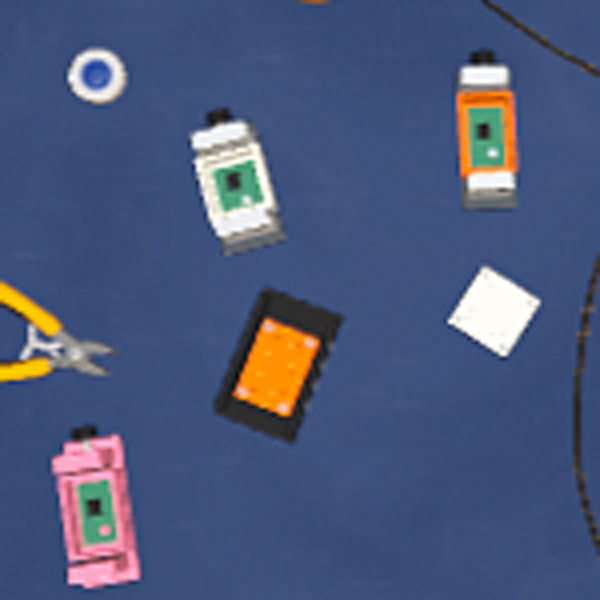

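View pics/c2.png

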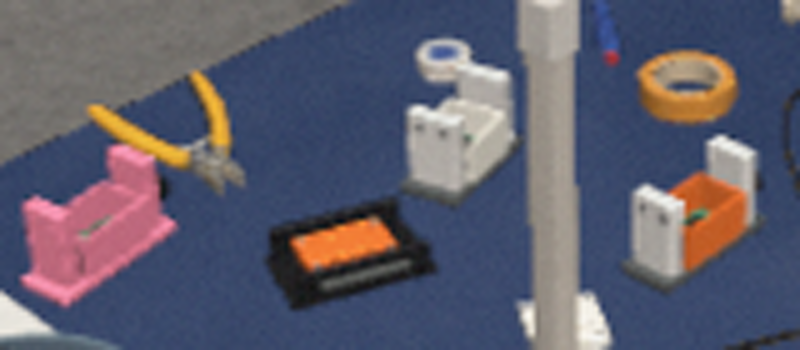

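```bash
python3 - <<'E'
import cv2,numpy as np
from h import *
from workcell import env
t=cv2.imread("pics/top0.png")
C=env.camera_info("top"); c=env.camera_info("scene")
x0,y0,k=200,155,6
big=cv2.resize(t[155:305,200:350],None,fx=k,fy=k,interpolation=cv2.INTER_CUBIC)[:,:,::-1].copy()
def up(p): return (np.array(p)+.5)/k-.5+[x0,y0]
def show(nm,lo,hi,z,roi,amin):
    for b in blobs(big,lo,hi,roi,amin):
        box=np.array([ray(C,up(p),z)[:2] for p in cv2.boxPoints(b[2])])
        e=[box[1]-box[0],box[2]-box[1]]; L=[np.linalg.norm(v) for v in e]; v=e[int(np.argmax(L))]
        print(nm,b[0],"cen",ray(C,up(b[1]),z)[:2].round(4),"box",box.mean(0).round(4),np.round(L,4),"yaw",round(float(np.degrees(np.arctan2(v[1],v[0]))),1),"px",up(b[1]).round(1))
def R(a,b,c_,d): return ((a-x0)*k,(b-y0)*k,(c_-x0)*k,(d-y0)*k)
show("ocover",(3,130,120),(22,255,255),.019,R(250,225,290,270),1500)
show("tray",(0,0,0),(180,255,75),.015,R(245,220,295,272),1500)
show("wcover",(0,0,150),(180,80,255),.016,R(305,215,342,250),1500)
show("ojaw",(0,0,180),(180,60,255),.062,R(308,160,335,212),300)
for v in(215,225,235,243): show("wjaw%d"%v,(0,0,v),(180,40,255),.062,R(240,178,275,222),300)
show("pcb",(40,60,40),(95,255,255),.012,R(240,178,335,222),1500)
print("cam",-cam(C)[1].T@cam(C)[2]); 
for z in(.3,.4,.5,.6):print(z,proj(c,[.265,-.05,z]),proj(C,[.265,-.05,z]))
for b in blobs(big,(0,0,215),(180,40,255),R(240,178,275,222),300): pass
E
```

```text
ocover 11481 cen [0.4161 0.3103] box [0.4159 0.3103] [0.063  0.0461] yaw -19.9 px [268.8 246.4]
tray 13481 cen [0.4199 0.3104] box [0.4185 0.3106] [0.0991 0.0647] yaw -19.7 px [268.9 245.1]
wcover 10675 cen [0.4602 0.1537] box [0.4601 0.1539] [0.0513 0.0512] yaw -31.3 px [323.2 232.4]
ojaw 1765 cen [0.6255 0.1654] box [0.6256 0.1655] [0.0323 0.0125] yaw -88.6 px [320.6 173.4]
ojaw 1626 cen [0.55   0.1592] box [0.55   0.1592] [0.0327 0.0121] yaw -84.7 px [322.3 199.8]
wjaw215 1727 cen [0.5782 0.3521] box [0.5784 0.3523] [0.0387 0.0124] yaw -72.1 px [254.3 188.4]
wjaw215 6572 cen [0.5378 0.3394] box [0.5398 0.3387] [0.0458 0.0586] yaw -163.3 px [258.3 202.7]
wjaw225 1600 cen [0.5782 0.3524] box [0.5783 0.3524] [0.038  0.0118] yaw -71.2 px [254.2 188.4]
wjaw225 5712 cen [0.5369 0.3395] box [0.5397 0.3386] [0.0455 0.0578] yaw -163.2 px [258.3 203. ]
wjaw235 1454 cen [0.5782 0.3525] box [0.5784 0.3524] [0.0372 0.0111] yaw -71.7 px [254.2 188.4]
wjaw235 4546 cen [0.5344 0.3387] box [0.5395 0.3386] [0.045 0.057] yaw -163.0 px [258.5 203.9]
wjaw243 1254 cen [0.5784 0.3523] box [0.5782 0.3525] [0.0366 0.0105] yaw -71.7 px [254.3 188.3]
wjaw243 2943 cen [0.5314 0.3333] box [0.5397 0.3387] [0.0445 0.0566] yaw -163.4 px [260.4 205. ]
pcb 3732 cen [0.5896 0.1623] box [0.5893 0.162 ] [0.0248 0.0438] yaw -174.5 px [321.1 188.6]
pcb 3442 cen [0.5487 0.3442] box [0.5485 0.3442] [0.0314 0.0317] yaw -162.8 px [259.  200.9]
cam [0.40507168 0.18036488 1.24916472]
0.3 [[306.56967953 194.11710377]] [[416.69520014 317.33095109]]
0.4 [[305.70532838 156.24316027]] [[429.01235339 325.23407294]]
0.5 [[304.74508916 114.16761541]] [[444.6721651  335.28196286]]
0.6 [[303.67206862  67.150244  ]] [[465.24896601 348.48476724]]
```

```bash
cat >> h.py <<'E'
from workcell import env
from scipy.spatial.transform import Rotation as Ro
def quat(phi):
    y=np.array([np.cos(phi),np.sin(phi),0]); z=np.array([0,0,-1.]); x=np.cross(y,z)
    q=Ro.from_matrix(np.c_[x,y,z]).as_quat(); return q[[3,0,1,2]]
def best(p,deg):
    q0=np.array(env.observe()["qpos"]); r=[]
    for k in(0,180,):
        q=quat(np.radians(deg+k)); s=env.solve_ik(p,q)
        if s is not None: r.append((np.abs(np.array(s)-q0).max(),k,q,s))
    r.sort(key=lambda a:a[0]); return r[0][2]
def st(m=""):
    o=env.observe(); print(m,"t",round(o["t"],2),np.round(o["tcp_pos"],4),"F",np.round(o["force"],1),"op",round(o["opening"],3),"grip",round(o["grip_force"],1))
def go(x,y,z,deg): env.move_pose([x,y,z],best([x,y,z],deg))
def down(z,v=.1,guard=None):
    p=env.observe()["tcp_pos"]; return env.move_l([p[0],p[1],z],velocity=v,guard=guard)
def snap(n,name,roi,k):
    f=env.grab_frame(n); x0,y0,x1,y1=roi
    cv2.imwrite(f"pics/{name}.png",cv2.resize(f[y0:y1,x0:x1,::-1],None,fx=k,fy=k,interpolation=cv2.INTER_CUBIC)); return f
E
python3 - <<'E'
from h import *
go(.4601,.1538,.10,58.7); st("above")
print(down(.03,.15),down(.004,.06,guard=10)); st("down")
env.set_gripper(0.0,25); st("gripped")
down(.10,.15); st("up")
go(.5476,.3431,.10,107); st("over")
snap("scene","w1",(195,90,355,210),5)
E
```

```text
above t 1.94 [0.4601 0.1545 0.1003] F [-0.6 -0.1 -0.6] op 1.002 grip 0.0
False False
down t 3.14 [0.4601 0.1549 0.0037] F [ 0.2  0.1 -0.4] op 1.001 grip 0.0
gripped t 3.92 [0.4604 0.155  0.0041] F [-0.6  0.5  0.7] op 0.514 grip 25.0
up t 4.71 [0.4597 0.1549 0.0993] F [ 0.5 -0.5 -1.1] op 0.512 grip 25.0
over t 5.55 [0.5466 0.3421 0.0987] F [ 0.6 -0.8 -0.9] op 0.514 grip 25.0
```

View pics/w1.png

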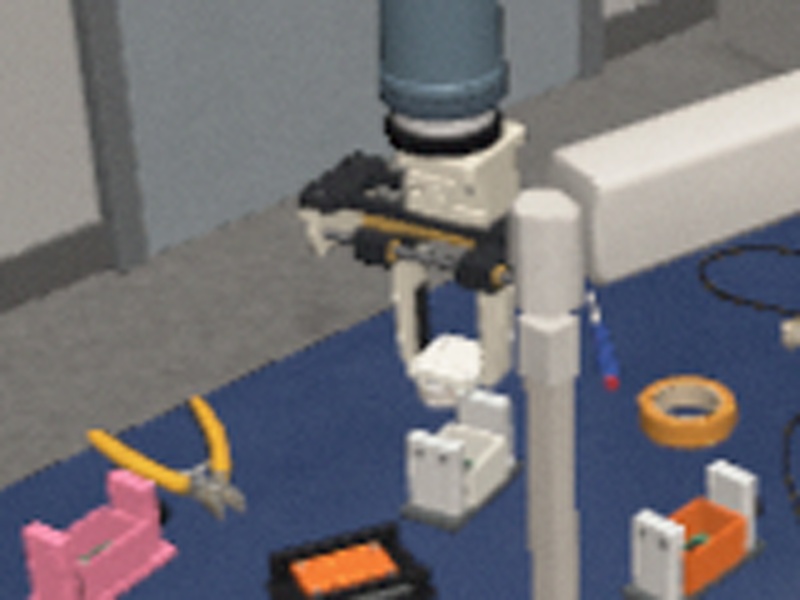

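The white cover is held over the white housing (cover near crop (445,370)). Its attitude is unclear, so I'll enlarge that area.

```bash
python3 - <<'E'
from h import *
st()
f=snap("scene","w2",(265,135,315,197),12)
c=env.camera_info("scene")
p=np.array(env.observe()["tcp_pos"]); zc=p[2]-.004
a=np.radians(17); ex=np.array([np.cos(a),np.sin(a),0]); ey=np.array([-np.sin(a),np.cos(a),0])
for z in(.006,.016):
    print(z,[(12*(proj(c,[p[0],p[1],zc+z]+sx*.024*ex+sy*.024*ey)[0]-[265,135])).round(0) for sx,sy in((-1,-1),(-1,1),(1,1),(1,-1))])
E
```

```text
t 5.6 [0.5468 0.3416 0.0992] F [0.3 0.8 0.5] op 0.513 grip 25.0
0.006 [array([283., 403.]), array([133., 363.]), array([222., 285.]), array([370., 324.])]
0.016 [array([282., 372.]), array([131., 332.]), array([221., 255.]), array([369., 293.])]
```

View pics/w2.png

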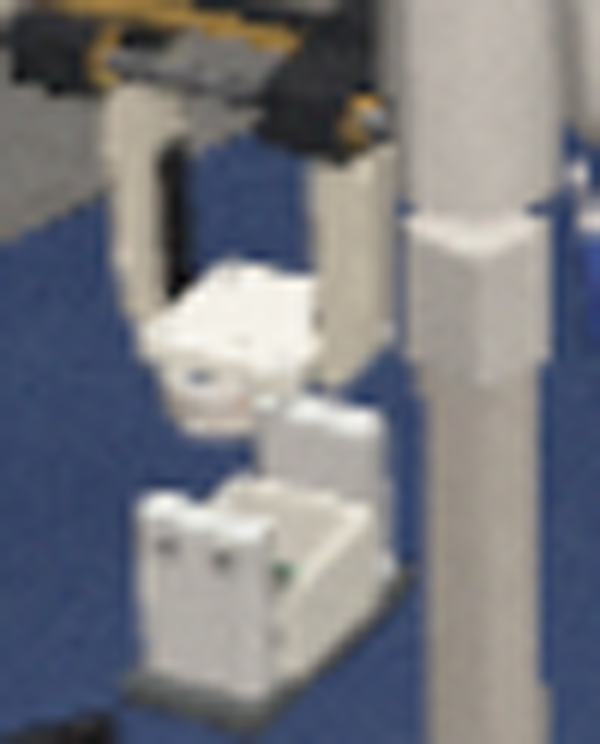

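The cover is level in the grip, with its lip visible below at (210,420). I'll check the housing estimate against this same view before lowering.

```bash
python3 - <<'E'
from h import *
c=env.camera_info("scene")
a=np.radians(17); ex=np.array([np.cos(a),np.sin(a),0]); ey=np.array([-np.sin(a),np.cos(a),0])
h=np.array([.5476,.3431,0])
for nm,sx,sy,z in(("near jaw L",-.038,.019,.062),("near jaw R",-.038,-.019,.062),("far jaw R inner",.026,-.019,.062),("far jaw L inner",.026,.019,.062),("near jaw foot R",-.038,-.019,.006)):
    print(nm,(12*(proj(c,h+sx*ex+sy*ey+[0,0,z])[0]-[265,135])).round(0))
p=h; print("mm/12px along ex", 12*(proj(c,h+.05*ex)-proj(c,h))/50)
E
```

```text
near jaw L [127. 510.]
near jaw R [245. 543.]
far jaw R inner [359. 435.]
far jaw L inner [244. 404.]
near jaw foot R [253. 711.]
mm/12px along ex [[ 1.72503854 -1.66863897]]
```

```bash
python3 - <<'E'
from h import *
h=[.5476,.3436]
env.move_l([*h,.06],velocity=.08); env.dwell(.2); st("60")
g=env.move_l([*h,.0365],velocity=.03,guard=8); st(g)
snap("scene","w3",(255,125,325,205),8)
E
```

```text
60 t 6.5 [0.5479 0.3438 0.0606] F [-0.2 -0.3 -0.6] op 0.515 grip 25.0
False t 7.43 [0.5478 0.3437 0.0366] F [-0.1  0.1 -0.6] op 0.515 grip 25.0
```

```bash
python3 - <<'E'
from h import *
g=down(.0345,.02,guard=6); st(g)
env.set_gripper(.75); st("rel"); down(.11,.15)
go(.416,.3103,.10,-19.8); st("over tray")
print(down(.04,.15)); snap("scene","w4",(215,125,335,215),6)
E
```

```text
False t 7.73 [0.5481 0.3438 0.0359] F [-3.2 -1.9  7.4] op 0.512 grip 25.0
rel t 8.32 [0.5478 0.3437 0.0344] F [-0.4 -0.3  0.2] op 0.751 grip 0.0
over tray t 9.83 [0.4163 0.3104 0.0996] F [ 1.  -0.3  1.2] op 0.75 grip 0.0
False
```

View pics/w4.png

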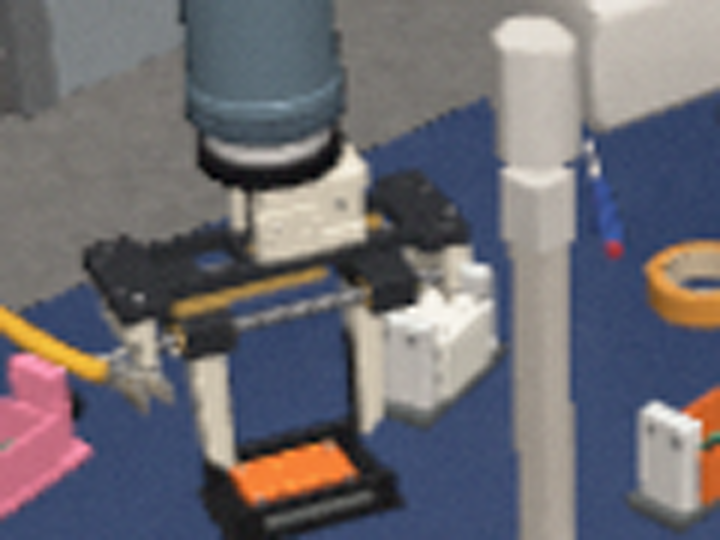

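The white cover sits in its housing at (440,310). The fingers straddle the orange cover at (295,470), so I'll grip it and set it down on the mat.

```bash
python3 - <<'E'
from h import *
env.set_gripper(1.0); print(down(.006,.08,guard=10)); st("low")
env.set_gripper(0.0,25); st("grip")
z0=env.observe()["tcp_pos"][2]
down(.10,.15); st("up")
go(.45,.185,.08,5.2); print(down(.03,.15)); env.dwell(.1)
g=down(z0-.003+.0005,.03,guard=8); st(g)
env.set_gripper(1.0); st("released"); env.dwell(.3); down(.10,.2)
f=snap("top","t2",(200,155,350,305),4); C=env.camera_info("top")
E
```

```text
False
low t 11.62 [0.4162 0.3103 0.0058] F [ 0.3 -0.  -0.4] op 0.997 grip 0.0
grip t 12.24 [0.4164 0.3104 0.0062] F [-1.3 -0.4  2.7] op 0.644 grip 25.0
up t 13.02 [0.4158 0.3101 0.0993] F [-0.3  1.  -1.1] op 0.643 grip 25.0
False
False t 15.33 [0.4505 0.1858 0.0038] F [-0.3 -0.4 -1.2] op 0.642 grip 25.0
released t 16.07 [0.4503 0.1858 0.0037] F [ 0.5 -0.2 -0.5] op 1.001 grip 0.0
```

View pics/t2.png

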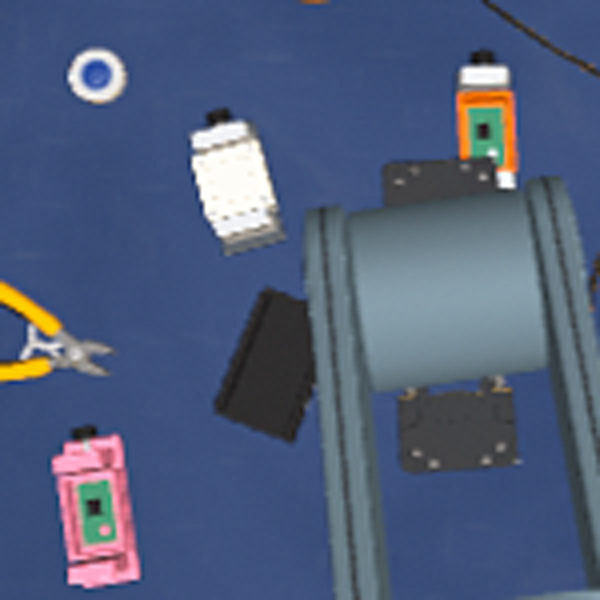

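The white cover is seated at (237,185), and the orange cover lies on the mat under the gripper. I'll take it again across its long sides.

```bash
python3 - <<'E'
from h import *
go(.4503,.1858,.10,95.2); print(down(.03,.15)); env.dwell(.1); print(down(.0035,.06,guard=10)); st("low")
env.set_gripper(0.0,25); st("grip")
print("z0",env.observe()["tcp_pos"][2])
down(.10,.15)
go(.5877,.1623,.10,95.2); env.dwell(.3); st("over")
snap("scene","o1",(300,120,370,220),8)
E
```

```text
False
False
low t 19.76 [0.4508 0.1859 0.0031] F [0.5 0.1 0.1] op 1.0 grip 0.0
grip t 20.61 [0.4511 0.186  0.0035] F [0.2 0.4 0.4] op 0.448 grip 25.0
z0 0.0035460965657865204
over t 22.31 [0.5868 0.1627 0.1002] F [ 0.1 -0.8 -1.6] op 0.449 grip 25.0
```

View pics/o1.png

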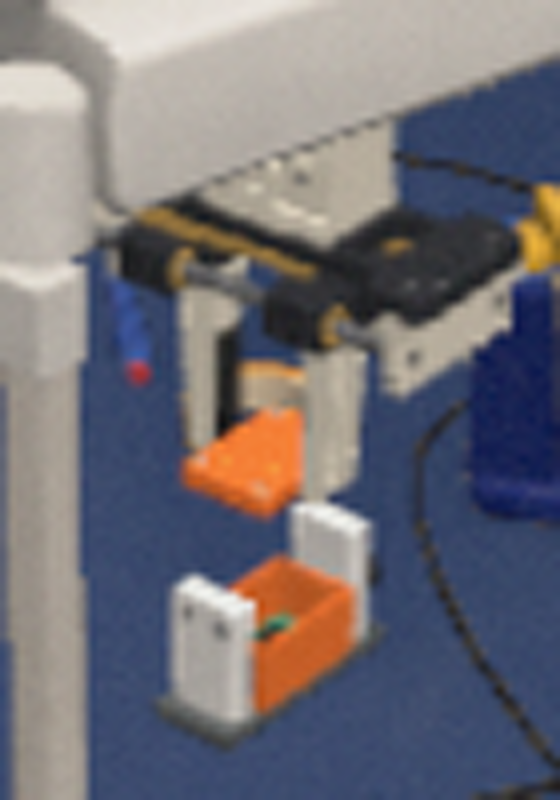

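The orange cover is held level across its long sides at (250,465), above the orange housing at (290,630). Lowering it now.

```bash
python3 - <<'E'
from h import *
h=[.5883,.1623]
env.move_l([*h,.072],velocity=.08); env.dwell(.2); st("72")
g=env.move_l([*h,.036],velocity=.03,guard=8); st(g)
E
```

```text
72 t 23.06 [0.5887 0.1623 0.0725] F [ 0.3  0.4 -0.5] op 0.448 grip 25.0
False t 24.41 [0.5884 0.1623 0.0361] F [ 1.4 -0.1 -1.5] op 0.45 grip 25.0
```

```bash
python3 - <<'E'
from h import *
g=down(.0342,.02,guard=6); st(g)
env.set_gripper(.7); st("rel"); down(.12,.15)
env.goto_joints([1.104, 0.259, 1.535, 0, 1.348, -0.203]); st("home")
C=env.camera_info("top")
f=env.grab_frame("top"); s=env.grab_frame("scene")
a=cv2.resize(f[160:220,240:340,::-1],None,fx=6,fy=6,interpolation=cv2.INTER_CUBIC)
b=cv2.resize(s[160:220,265:365,::-1],None,fx=6,fy=6,interpolation=cv2.INTER_CUBIC)
v=np.vstack([a,b]); cv2.imwrite("pics/end.png",cv2.resize(v,None,fx=.83,fy=.83))
for bl in blobs(f,(3,130,120),(22,255,255),(308,160,340,215),40): print(bl[0],bl[2],ray(C,bl[1],.048))
E
```

```text
False t 24.66 [0.5886 0.1624 0.0355] F [-2.7 -0.   6.6] op 0.446 grip 25.0
rel t 25.27 [0.5883 0.1623 0.0341] F [ 0.1 -0.1  0.6] op 0.703 grip 0.0
home t 28.09 [0.1443 0.5308 0.2181] F [-0.  -0.1 -0.3] op 0.699 grip 0.0
288 ((321.5724182128906, 187.86898803710938), (21.259645462036133, 14.782095909118652), 85.2363510131836) [0.58738241 0.16201013 0.048     ]
```

View pics/end.png

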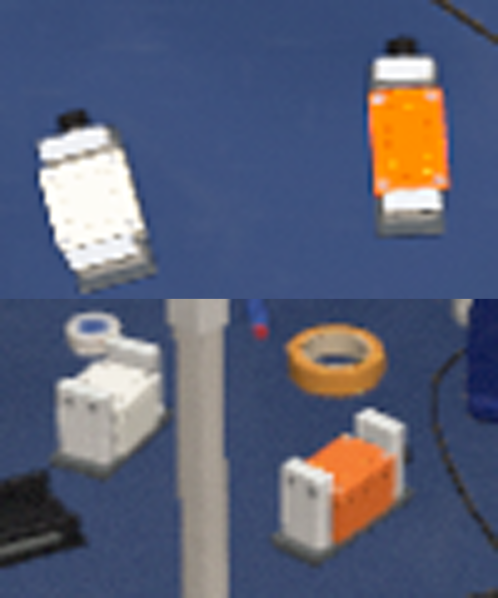

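Both views show both covers seated level between their jaws: white at (90,200) and orange at (408,140) in the top half. The measured orange centre is within 1 mm of its target.

```bash
python3 -c "
from workcell import env
print(env.hand_in())"
```

```text
the job is handed in; nothing more can be done
None
```

I handed the job in at about 28 s: each cover is on the housing of its own colour and looks flat in both views, and the orange one was set down on the mat and regripped on the way; the judge gave no verdict back.

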